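# Latch the tool case

### The job

The tool case standing on the bench is ajar: close its draw latch. Swing the red lever open towards the keeper so that the loop reaches, snap the loop down over the keeper's nose, then press the lever down flat until it goes over centre and stays, drawing the cover in. Work gently and by feel (never more than 25 N on the case or latch), leave the screw box, wooden batten and glue bottle alone, and let go at the end.

Things in the scene. Friction and masses are not known exactly. Their poses are not given: they have to be found in the camera images.
- case: Black tool case with orange ends on its hinge edge, fixed to the bench. Origin: underside, on the seam, mid-length. z up, y along the seam (300 mm long), x across it from the fixed shell with the lever (to x = -100 mm) to the cover with the keeper (to +75 mm). Top at z = 150 mm. Latch at y = 0.
- cover (a joint): Cover shell, hinged at the foot of the case (axis along y, at x = 2 mm, z = 8 mm). 0 = hard shut, 0.059 rad = ajar (9 mm gap at the top). The rubber seal pushes it ajar: about 4 N at the keeper when ajar, rising about 2.5 N per mm that it is drawn in. Properly latched it reads about 0.013 (2 mm gap).
- lever (a joint): Red lever, plate 78 x 22 x 4 mm, pivoted along y. 0 = flat (closed), lying to -x of its pivot; 1.57 = upright; 1.75 = fully open, a hard stop, leaning to the keeper. Slight friction holds it (under 1 N at the tip). With the loop hooked, pressing it down takes about 3 N at the tip; below about 0.2 rad it is over centre and pulls itself flat onto a hard stop.
- loop (a joint): Steel wire loop with a yellow tab, 37 mm wide, pivoted on the lever at (-12.9, 0, -1.6) mm in the frame of lever_pivot. Its elevation above the case's +x direction is (loop value - lever value) in rad, so it turns with the lever; friction holds it where it is left (under 0.5 N at the tab).
- lever_pivot (a point): Pivot of the lever: at (-20, 0, 164) mm in the case frame. Its frame turns with the lever and is parallel to the case frame when the lever is flat.
- lever_tip (a point): Point near the free end of the lever, on the broad face that is uppermost when the lever is flat (and faces the keeper when it is upright). 70 mm from the pivot along the lever, 7 mm off the pivot's axis; the back face is 4 mm behind. Push here to swing the lever.
- loop_bar (a point): Middle of the loop's cross bar (5 mm round, 32 mm long, along y), 55 mm from the loop's pivot. It must end under the nose. With the lever fully open it meets the sloping nose about 2 mm short and must be pressed past; hooked, its centre is 3 to 9 mm below the nose tip. With the lever less open it lands on top of the keeper.
- loop_tab (a point): Centre of the upper face of the yellow press tab (23 x 26 x 4 mm), 15 mm beyond the bar, 70 mm from the loop's pivot. Pressing down here (about 8 to 14 N, slowly) cams the sprung cover in until the bar snaps under the nose; the loop is then 0.3 to 0.4 rad below level. Pressed deeper, the bar meets the hard foot plate.
- keeper_nose (a point): Tip of the keeper's hook nose: steel hook on the cover, 12 mm wide, nose pointing to +x of the case, 5.3 mm beyond its post. Frame parallel to the case's but for the cover's tilt. The nose's front slopes 61 degrees up and back from the tip, rising 9.5 mm; its underside is level with the tip, with 10 mm of free height under it down to the foot plate.
- screw_box: Bystander: open cardboard box of screws, 100 x 130 x 50 mm, origin under its centre.
- batten: Bystander: wooden strip 220 x 30 x 15 mm lying on the bench, origin under its centre, long along its x.
- glue: Bystander: white glue bottle, 56 mm diameter, 150 mm tall, origin under its centre.

How it is judged:
By the outcome, as a careful person would: the job done as asked, in the order asked, and still so for the second after the job is handed in, with the robot touching nothing.
It also fails if it takes over 64 s, if anything falls off the work surface, if the arm or the gripper's body presses on something with over 40 N, if the wrist force passes 120 N, or if a joint passes its speed limit or range.

### The arm

A 6-joint arm with a two-finger parallel gripper is mounted at the origin on the work surface. World frame = base frame: x ahead of the robot, y to its left, z up, the work surface at z = 0. Lengths are in m, angles in rad, forces in N, time in s.
With the tool pointing down it reaches from about 0.325 to 0.9 m from the base axis. Payload 6.1 kg.
Tool frame: the origin (TCP) lies between the finger pads; the fingertips stand 25 mm ahead of it and the grasp point (between the pads) lies 6 mm ahead of it; z points along the fingers, y is the line along which they close (so a half turn about z gives the same grasp; the last joint's range is limited). The gripper opens to 87 mm and grips with 3 to 60 N. Pads are 19 mm wide; open, the fingers measure 117 mm over their backs; the gripper's body (75 mm by 190 mm) begins 51 mm behind the grasp point.
Start: joints at [1.181, 0.22, 1.526, -0, 1.395, -0.126], TCP at [0.163, 0.603, 0.248] pointing down, gripper open.
Joint ranges: [-2.98, 2.98], [-0.91, 2.08], [0.09, 2.57], [-1.24, 4.39], [0.2, 2.65], [-2.68, 2.68]. Speed limits (rad/s): [2.57, 2.57, 3.01, 3.14, 3.14, 3.14].

### API

Orientations are given as a 3x3 rotation matrix whose columns are the frame's x, y, z axes.
In Python, from plant import sense, capture, camera_params, close_job gives the robot as it stands.
- The arm moves only by the tool send_rows, never from a script. Its argument "moves" is a list that holds one entry, the list of rows, each a list of 5 numbers: the shift along the tool's x, y, z each as a share of 0.04 m, from -1 to 1, then the turn about the tool's z as a share of 5 degrees, from -1 to 1, then the closure, from -1 (fully open) to 1 (shut). A call has 1 to 5 rows; each row shifts and turns the commanded pose from where the row before left it, along the tool's axes as they then stand; what a row does not reach is not made up. A row lasts 1/8 s, in which the tool goes at most 62.5 mm and 10.7 degrees, less where a joint would pass 70% of its speed; a pose out of reach is approached as far as the arm can. A call with a number of a shift or a turn outside -1 to 1 is refused whole. A call with a gripper value outside its range is refused whole. The fingers move at their own pace and stop on an object; "force" is the grip in N (left out, the last holds). Time passes only in rows, so rows that do not move let the fingers close. It gives the time, the measured TCP pose, the force, the opening and the grip force at its end, in the units of the state.
- sense(): the state, without advancing time (a new reading comes with each control period).
- capture(name): name is "side" or "top" or "wrist"; returns the picture (420x560x3 uint8, red, green, blue); there is no depth.
- camera_params(name): a dict with "fov_y" (degrees; the focal length in pixels is half the picture's height over the tangent of half this angle, whatever the lens; pixels are square), "cx", "cy" (the principal point, pixels), "extrinsics" (4x4, takes a point from camera to world coordinates). Camera axes: x right, y up, looking along -z (the intrinsics and any distortion apply to the point x, -y, -z); pixel columns grow to the right and rows downward; lengths in m; the calibration is good to about 2 mm. A picture is of the moment at which its call begins: read the wrist's pose just before it. camera_params takes no time and is no camera call; for the wrist camera it gives the pose at the moment of the call.
- close_job(): hands the job in; it is judged then, once.
The state is a dict: "time": time; "joint_pos": joint angles; "dq": joint speeds; "joint_torque": joint torques, N m; "eef_pos": TCP position; "eef_rot": TCP orientation; "wrist_force": force on the tool from outside, world axes, zero at the start; "moment": the same for the moment, N m; "opening": opening from 0.0 (shut) to 1.0 (fully open); "finger_force": force on a finger pad.
Only numpy, scipy, OpenCV 4.12 (cv2) and the standard library are available. Lean on these libraries where they do the work, as an engineer would, in place of code of your own. Each camera call takes 0.05 s, during which the arm holds its last target. There are 200 camera calls.

## Working session

There is one attempt and no reset: what is moved stays moved. The work goes in short steps, Python scripts to look and compute and a tool call to move; the robot and the scene stay as the last step left them, time stands still between calls to the robot, and variables do not carry over. Pictures are saved under pics/ and viewed, at most 10 in all, crops included, and the job is handed in when it is done.

Besides the shell and the picture viewer there is one more tool, called as name(argument=value, ...), one argument or row to a line, values as JSON. send_rows: Moves the arm, as the interface text tells. Shift numbers are shares of 0.04 m and turn numbers shares of 5 degrees, none past 1 either way. Its arguments: {"type":"object","properties":{"moves":{"type":"array","items":{"type":"array","items":{"type":"array","items":{"type":"number","minimum":-1,"maximum":1}}}},"force":{"type":"number"}},"required":["moves"]}

```bash
mkdir -p pics; ls; cat > h.py <<'E'
import numpy as np,cv2
from plant import sense,capture,camera_params,close_job
def ray(P,uv):
    f=210/np.tan(np.radians(P['fov_y'])/2);E=np.array(P['extrinsics'])
    d=E[:3,:3]@np.array([(uv[0]-P['cx'])/f,-(uv[1]-P['cy'])/f,-1]);return E[:3,3],d/np.linalg.norm(d)
def plane(P,uv,z):
    o,d=ray(P,uv);return o+d*(z-o[2])/d[2]
def proj(P,X):
    f=210/np.tan(np.radians(P['fov_y'])/2);E=np.array(P['extrinsics'])
    c=E[:3,:3].T@(np.array(X)-E[:3,3]);return P['cx']+f*c[0]/-c[2],P['cy']-f*c[1]/-c[2]
def tri(P1,u1,P2,u2):
    a,d=ray(P1,u1);b,e=ray(P2,u2);s=np.linalg.lstsq(np.c_[d,-e],b-a,rcond=None)[0]
    p,q=a+s[0]*d,b+s[1]*e;return (p+q)/2,np.linalg.norm(p-q)
E
python3 - <<'E'
from h import *
for n in('side','top','wrist'):
    P=camera_params(n);print(n,{k:(np.round(v,3).tolist()) for k,v in P.items() if not isinstance(v,str)})
    cv2.imwrite(f'pics/{n}0.png',capture(n)[:,:,::-1])
s=sense();print(s['time'],s['eef_pos'],np.round(s['eef_rot'],3).tolist(),s['wrist_force'])
E
```

```text
pics
side {'fov_y': 53.701, 'cx': 280.824, 'cy': 201.466, 'extrinsics': [[0.81, 0.443, -0.386, 0.056], [-0.587, 0.619, -0.521, -0.598], [0.008, 0.648, 0.761, 1.01], [0.0, 0.0, 0.0, 1.0]]}
top {'fov_y': 43.644, 'cx': 281.917, 'cy': 213.199, 'extrinsics': [[-0.005, 0.985, -0.173, 0.258], [-1.0, -0.005, 0.0, 0.034], [-0.0, 0.173, 0.985, 1.493], [0.0, 0.0, 0.0, 1.0]]}
wrist {'fov_y': 71.555, 'cx': 278.157, 'cy': 214.45, 'extrinsics': [[0.262, -0.926, -0.273, 0.088], [0.965, 0.251, 0.076, 0.624], [-0.002, -0.283, 0.959, 0.383], [0.0, 0.0, 0.0, 1.0]]}
0.15 [0.16275205 0.60295816 0.2466542 ] [[-0.965, 0.261, -0.001], [0.261, 0.965, -0.001], [0.0, -0.002, -1.0]] [-0.09319539 -0.5556896  -0.61555502]
```

View pics/side0.png

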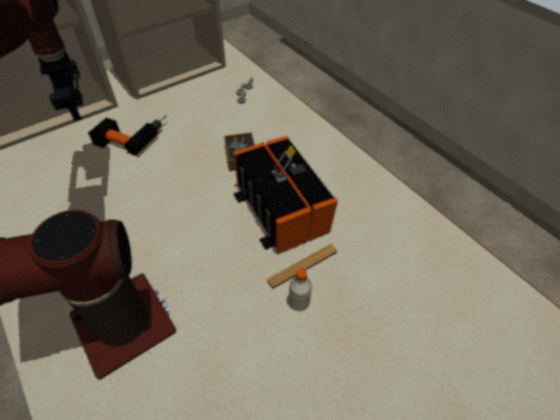

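View pics/top0.png

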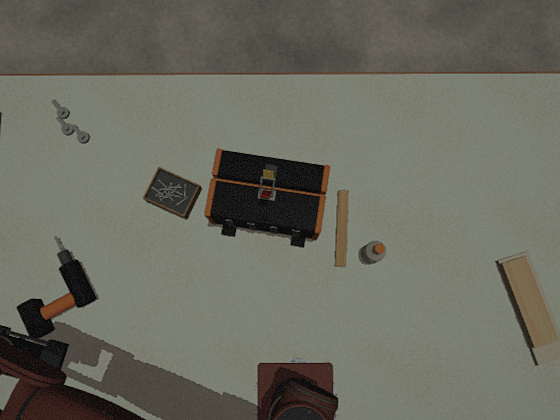

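The case stands ahead of the robot. In the top view the latch is at about (268,185) and the seam runs (210,180) to (326,192), with the cover on the far side. I'll zoom in on both views.

```bash
python3 - <<'E'
from h import *
a=cv2.imread('pics/side0.png')[125:225,225:345];b=cv2.imread('pics/top0.png')[140:250,200:340]
a=cv2.resize(a,(400,333),interpolation=cv2.INTER_CUBIC);b=cv2.resize(b,(400,314),interpolation=cv2.INTER_CUBIC)
a=cv2.copyMakeBorder(a,0,0,0,0,0);b=cv2.copyMakeBorder(b,0,19,0,0,0)
cv2.imwrite('pics/c0.png',cv2.convertScaleAbs(np.hstack([a,b]),alpha=1.8))
t=capture('top');hsv=cv2.cvtColor(t,cv2.COLOR_RGB2HSV)
m=cv2.inRange(hsv,(3,150,60),(16,255,255));m[:130]=0;m[260:]=0;m[:,:195]=0;m[:,350:]=0
n,l,st,c=cv2.connectedComponentsWithStats(m)
P=camera_params('top')
for i in range(1,n):
    if st[i,4]>8:print(st[i],c[i].round(1),plane(P,c[i],.15).round(3))
for n_,lo,hi in(('red',(0,120,40),(3,255,255)),('yel',(22,100,60),(35,255,255))):
  for v in('top','side'):
    h=cv2.cvtColor(capture(v),cv2.COLOR_RGB2HSV);m=cv2.inRange(h,lo,hi)
    if n_=='red':m|=cv2.inRange(h,(174,120,40),(180,255,255))
    if v=='top':r=(slice(150,215),slice(245,295))
    else:r=(slice(135,200),slice(260,310))
    ys,xs=np.nonzero(m[r]);print(n_,v,len(xs),xs.mean()+r[1].start,ys.mean()+r[0].start,xs.min()+r[1].start,xs.max()+r[1].start,ys.min()+r[0].start,ys.max()+r[0].start)
E
```

```text
[212 149  11  26 138] [216.9 161.5] [0.633 0.205 0.15 ]
[321 165   9  27 149] [324.7 178.2] [ 0.586 -0.079  0.15 ]
[205 177  55  40 322] [219.8 191.6] [0.552 0.196 0.15 ]
[262 185  10   4  24] [266.4 186.7] [0.564 0.074 0.15 ]
[274 187  51  47 341] [311.5 205.6] [ 0.513 -0.043  0.15 ]
red top 52 265.61538461538464 193.94230769230768 260 270 190 197
red side 15 274.93333333333334 164.0 269 280 154 171
yel top 76 267.63157894736844 173.42105263157896 263 273 169 177
yel side 72 290.3611111111111 151.13888888888889 286 295 146 157
```

View pics/c0.png

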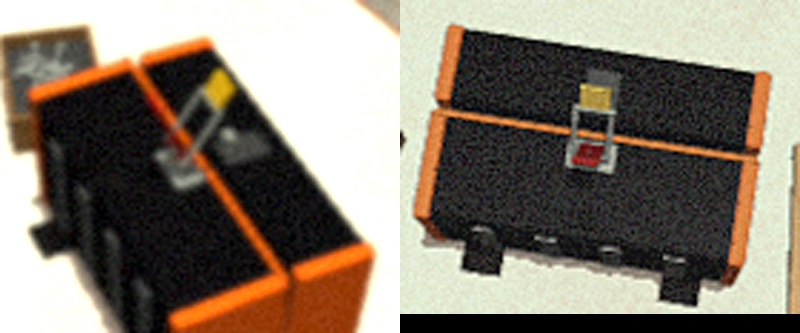

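```bash
python3 - <<'E'
from h import *
T=camera_params('top');S=camera_params('side')
a=plane(T,(211.2,178.5),.15);b=plane(T,(325,194.3),.15);print(a,b,np.linalg.norm(a-b))
yv=(a-b)[:2]/np.linalg.norm((a-b)[:2]);xv=np.array([yv[1],-yv[0]]);o=((a+b)/2)[:2]
print('o',o,'x',xv,'y',yv,'yaw',np.degrees(np.arctan2(xv[1],xv[0])))
for n,u,v in(('yel',(267.6,173.4),(290.4,151.1)),('red',(265.6,193.9),(275,164))):
    p,e=tri(T,u,S,v);d=p[:2]-o;print(n,p,e,'case',d@xv,d@yv)
E
```

```text
[0.58705814 0.21941249 0.15      ] [ 0.5431626  -0.07913159  0.15      ] 0.30175385259419685
o [0.56511037 0.07014045] x [ 0.98936295 -0.14546804] y [0.14546804 0.98936295] yaw -8.364383055092075
yel [0.58005259 0.06886621 0.22904275] 8.349587150468547e-05 case 0.01496863883706113 0.000912927318457342
red [0.5332256  0.07500974 0.20143059] 0.001640181904272876 case -0.03225393249259159 0.000179282765607731
```

send_rows(
  moves=[
    [[0, 0, -0.5, -1, 1], [0, 0, -0.5, -0.35, 1], [-0.7, -0.8, 0, 0, 1], [-0.7, -0.8, 0, 0, 1], [-0.7, -0.8, 0, 0, 1]],
  ],
  force=30,
)

```text
time: 1.02
eef_pos: [0.2328, 0.4954, 0.2886]
eef_rot: [[-0.989, 0.146, 0.001], [0.146, 0.989, 0.001], [-0.001, 0.001, -1.0]]
wrist_force: [-0.4, 0.5, -0.1]
opening: 0.51
finger_force: 0.0
```

send_rows(
  moves=[
    [[-0.7, -0.8, 0, 0, 1], [-0.7, -0.8, 0, 0, 1], [-0.7, -0.8, 0, 0, 1], [-0.7, -0.8, 0, 0, 1], [-0.7, -0.8, 0, 0, 1]],
  ],
)

```text
time: 1.65
eef_pos: [0.3482, 0.3165, 0.2887]
eef_rot: [[-0.989, 0.146, 0.002], [0.146, 0.989, 0.001], [-0.001, 0.001, -1.0]]
wrist_force: [-0.1, 0.1, 0.3]
opening: 0.017
finger_force: 0.0
```

```bash
cat >> h.py <<'E'
o=np.array([.56511,.07014]);xv=np.array([.98936,-.14547]);yv=np.array([.14547,.98936])
def st():
    s=sense();p=np.array(s['eef_pos']);d=p[:2]-o;F=np.array(s['wrist_force'])
    print('t',round(s['time'],2),'case mm',round(1e3*d@xv,1),round(1e3*d@yv,1),'ztip',round(1e3*p[2]-25,1),'F',np.round([F[:2]@xv,F[:2]@yv,F[2]],2),'op',s['opening'],'R',np.round(s['eef_rot'],3)[:,0])
E
python3 -c "
from h import *
st()"
```

```text
t 1.65 case mm -250.4 212.2 ztip 263.7 F [-0.15  0.04  0.3 ] op 0.0168861147504705 R [-0.989  0.146 -0.001]
```

send_rows(
  moves=[
    [[-0.7, -0.9, 0, 0, 1], [-0.7, -0.9, 0, 0, 1], [-0.7, -0.9, 0, 0, 1], [-0.7, -0.9, 0, 0, 1], [-0.7, -0.9, 0, 0, 1]],
  ],
)

```text
time: 2.28
eef_pos: [0.4606, 0.1177, 0.2887]
eef_rot: [[-0.989, 0.146, 0.002], [0.146, 0.989, 0.0], [-0.002, 0.001, -1.0]]
wrist_force: [1.9, 0.2, 1.3]
opening: 0.004
finger_force: 0.0
```

send_rows(
  moves=[
    [[0, 0, 0, 0, 1], [0, 0, 0, 0, 1]],
  ],
)

```text
time: 2.52
eef_pos: [0.4597, 0.1193, 0.2881]
eef_rot: [[-0.989, 0.147, 0.0], [0.147, 0.989, 0.001], [-0.0, 0.001, -1.0]]
wrist_force: [-0.1, 0.4, -0.1]
opening: 0.005
finger_force: 0.0
```

```bash
python3 -c "
from h import *
st()
P=camera_params('wrist');cv2.imwrite('pics/w1.png',cv2.convertScaleAbs(capture('wrist')[:,:,::-1],alpha=1.6))
for X in((-20,0,164),(35,0,165),(50,0,200)):
  q=o+xv*X[0]/1e3;print(X,proj(P,[*q,X[2]/1e3]))
"
```

```text
t 2.52 case mm -111.5 33.3 ztip 263.1 F [-0.2   0.4  -0.08] op 0.0045587262214463065 R [-0.989  0.147 -0.   ]
(-20, 0, 164) (np.float64(245.1558050568487), np.float64(300.55265542839186))
(35, 0, 165) (np.float64(246.81063013255826), np.float64(345.96167502030573))
(50, 0, 200) (np.float64(243.63059936286749), np.float64(384.57661690611667))
```

View pics/w1.png

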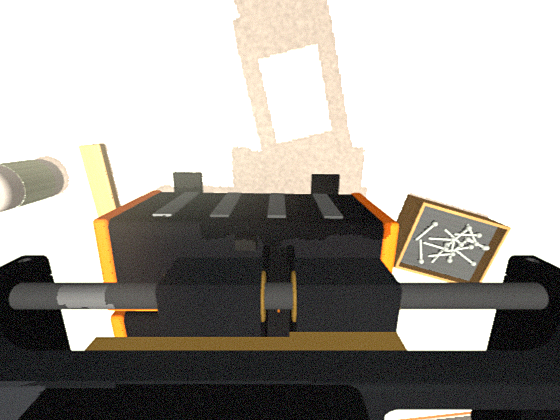

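The wrist view looks back over the lever shell. The gripper blocks the latch, but the alignment agrees with the case. Next I'll go behind the lever and push it open.

send_rows(
  moves=[
    [[-0.4, -0.83, 0, 0, 1], [-0.5, 0, 0.6, 0, 1], [0, 0, 0.6, 0, 1], [0, 0, 0, 0, 1]],
  ],
)

```text
time: 3.08
eef_pos: [0.4888, 0.0821, 0.2377]
eef_rot: [[-0.99, 0.144, -0.004], [0.144, 0.99, 0.0], [0.004, -0.0, -1.0]]
wrist_force: [0.3, 0.4, -0.4]
opening: 0.004
finger_force: 0.0
```

```bash
python3 -c "
from h import *
st()"
```

```text
t 3.08 case mm -77.3 0.7 ztip 212.7 F [ 0.27  0.48 -0.43] op 0.004327284045695438 R [-0.99   0.144  0.004]
```

send_rows(
  moves=[
    [[-0.25, 0, 0, 0, 1], [-0.25, 0, 0, 0, 1], [-0.25, 0, 0, 0, 1], [0, 0, 0, 0, 1]],
  ],
)

```text
time: 3.58
eef_pos: [0.5211, 0.0764, 0.2398]
eef_rot: [[-0.989, 0.146, 0.001], [0.146, 0.989, -0.0], [-0.001, 0.0, -1.0]]
wrist_force: [-1.0, 0.4, -0.2]
opening: 0.008
finger_force: 0.0
```

send_rows(
  moves=[
    [[-0.15, 0, 0, 0, 1], [-0.15, 0, 0, 0, 1], [-0.15, 0, 0, 0, 1], [0, 0, 0, 0, 1]],
  ],
)

```text
time: 4.08
eef_pos: [0.5383, 0.0739, 0.2394]
eef_rot: [[-0.989, 0.146, -0.0], [0.146, 0.989, 0.0], [0.0, 0.0, -1.0]]
wrist_force: [0.4, 0.7, -0.2]
opening: 0.007
finger_force: 0.0
```

```bash
cat > look.py <<'E'
import sys
from h import *
st()
for n in('side','top'):
    I=capture(n)[:,:,::-1]
    r=(slice(130,200),slice(245,335)) if n=='side' else (slice(150,215),slice(230,313))
    globals()[n]=cv2.resize(I[r],(400,312),interpolation=cv2.INTER_CUBIC)
cv2.imwrite('pics/%s.png'%sys.argv[1],cv2.convertScaleAbs(np.hstack([side,top]),alpha=1.8))
E
python3 look.py l1
```

```text
t 4.08 case mm -27.1 -0.2 ztip 214.4 F [ 0.31  0.75 -0.23] op 0.007404951659315538 R [-0.989  0.146  0.   ]
```

View pics/l1.png

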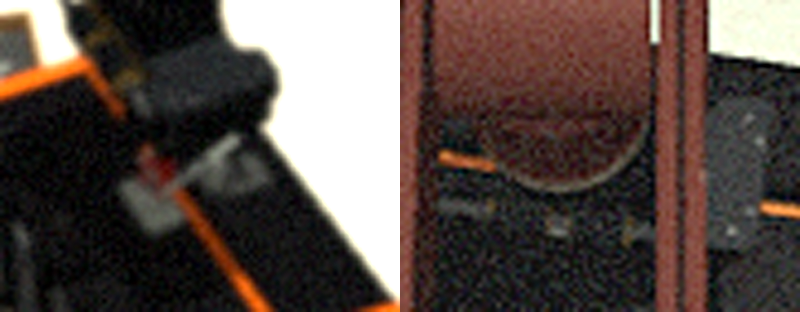

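The side view shows the lever about upright and the loop dropping toward the keeper, with the gripper body covering part of it. I'll keep pushing gently until I feel the stop.

send_rows(
  moves=[
    [[-0.1, 0, 0, 0, 1], [-0.1, 0, 0, 0, 1], [0, 0, 0, 0, 1]],
  ],
)

```text
time: 4.55
eef_pos: [0.5461, 0.0728, 0.2395]
eef_rot: [[-0.989, 0.146, 0.0], [0.146, 0.989, 0.0], [-0.0, 0.0, -1.0]]
wrist_force: [0.2, 0.5, -0.2]
opening: 0.007
finger_force: 0.0
```

send_rows(
  moves=[
    [[-0.05, 0, 0, 0, 1], [0, 0, 0, 0, 1]],
  ],
)

```text
time: 4.8
eef_pos: [0.5469, 0.0727, 0.2394]
eef_rot: [[-0.989, 0.145, -0.003], [0.145, 0.989, 0.0], [0.003, -0.0, -1.0]]
wrist_force: [-4.3, 0.4, 2.3]
opening: 0.007
finger_force: 2.6
```

```bash
python3 -c "
from h import *
st()"
```

```text
t 4.8 case mm -18.4 -0.1 ztip 214.4 F [-4.3  -0.25  2.25] op 0.0068894967263463435 R [-0.989  0.145  0.003]
```

The stop is felt at x = -18 mm, where I expected it. Next I'll back off, rise, and go over the tab.

send_rows(
  moves=[
    [[0.5, 0, 0, 0, 1], [0, 0, -0.8, 0, 1], [0, 0, -0.7, 0, 1], [-0.8, 0, 0, 0, 1], [-0.8, 0, 0, 0, 1]],
  ],
)

```text
time: 5.42
eef_pos: [0.5927, 0.0661, 0.3008]
eef_rot: [[-0.989, 0.145, 0.003], [0.145, 0.989, -0.0], [-0.003, 0.0, -1.0]]
wrist_force: [-0.3, 0.3, -0.6]
opening: 0.007
finger_force: 0.0
```

send_rows(
  moves=[
    [[-0.65, 0, 0, 0, 1], [0, 0, 0, 0, 1], [0, 0, 0, 0, 1]],
  ],
)

```text
time: 5.8
eef_pos: [0.6166, 0.0625, 0.2993]
eef_rot: [[-0.989, 0.145, -0.001], [0.145, 0.989, 0.0], [0.001, -0.0, -1.0]]
wrist_force: [0.1, -0.6, -0.5]
opening: 0.006
finger_force: 0.0
```

```bash
python3 - <<'E'
from h import *
st()
P=camera_params('wrist');S=camera_params('side')
cv2.imwrite('pics/w2.png',cv2.convertScaleAbs(capture('wrist')[:,:,::-1],alpha=1.8))
a=cv2.resize(capture('side')[125:205,245:335,::-1],(560,498),interpolation=cv2.INTER_CUBIC)
w=cv2.resize(cv2.imread('pics/w2.png'),(0,0),fx=.7,fy=.7)
c=np.zeros((498,800,3),np.uint8);c[:294,:392]=w;c[:360,395:]=cv2.convertScaleAbs(cv2.resize(a,(405,360)),alpha=1.8)
cv2.imwrite('pics/c2.png',c)
E
```

```text
t 5.8 case mm 52.0 -0.1 ztip 274.3 F [ 0.21 -0.53 -0.52] op 0.005654667958567838 R [-0.989  0.145  0.001]
```

View pics/c2.png

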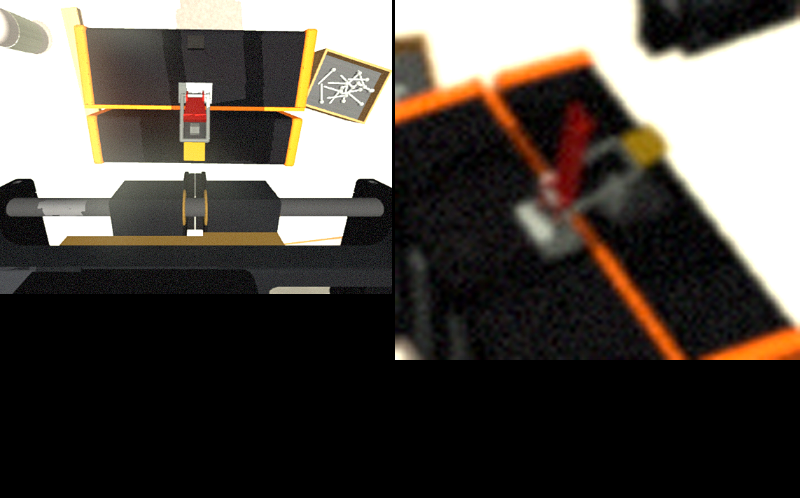

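The wrist and side views show the lever leaning open. The loop sits above the keeper, with the tab at wrist px (277,216) and side px (300,157).

```bash
python3 - <<'E'
from h import *
P=camera_params('wrist');S=camera_params('side')
p,e=tri(P,(277,216),S,(300.6,157.4));d=p[:2]-o;print(1e3*(d@xv),1e3*(d@yv),p[2]*1e3,e)
E
```

```text
48.31224118892122 -0.4725133480870721 191.94008494218434 0.00018355488814548977
```

send_rows(
  moves=[
    [[0, 0, 0.6, 0, 1], [0, 0, 0.6, 0, 1], [0, 0, 0.45, 0, 1], [0, 0, 0.1, 0, 1], [0, 0, 0, 0, 1]],
  ],
)

```text
time: 6.52
eef_pos: [0.6172, 0.0624, 0.23]
eef_rot: [[-0.989, 0.145, 0.0], [0.145, 0.989, -0.0], [-0.0, 0.0, -1.0]]
wrist_force: [0.0, 0.0, 0.4]
opening: 0.005
finger_force: 0.0
```

send_rows(
  moves=[
    [[0, 0, 0.1, 0, 1], [0, 0, 0.1, 0, 1], [0, 0, 0.1, 0, 1], [0, 0, 0.1, 0, 1], [0, 0, 0, 0, 1]],
  ],
)

```text
time: 7.15
eef_pos: [0.6168, 0.0623, 0.2129]
eef_rot: [[-0.989, 0.145, -0.001], [0.145, 0.989, 0.0], [0.001, -0.0, -1.0]]
wrist_force: [-1.0, 0.4, -0.1]
opening: 0.008
finger_force: 0.0
```

```bash
python3 -c "
from h import *
st()"
```

```text
t 7.15 case mm 52.3 -0.2 ztip 187.9 F [-1.07  0.28 -0.11] op 0.0077370523093441765 R [-0.989  0.145  0.001]
```

send_rows(
  moves=[
    [[0, 0, 0.1, 0, 1], [0, 0, 0.1, 0, 1], [0, 0, 0.1, 0, 1], [0, 0, 0, 0, 1]],
  ],
)

```text
time: 7.65
eef_pos: [0.6168, 0.0624, 0.2009]
eef_rot: [[-0.989, 0.145, -0.001], [0.145, 0.989, 0.0], [0.001, -0.0, -1.0]]
wrist_force: [-0.9, 0.7, -0.2]
opening: 0.006
finger_force: 0.0
```

send_rows(
  moves=[
    [[0, 0, 0.05, 0, 1], [0, 0, 0.05, 0, 1], [0, 0, 0, 0, 1]],
  ],
)

```text
time: 8.02
eef_pos: [0.617, 0.0624, 0.1974]
eef_rot: [[-0.989, 0.145, -0.0], [0.145, 0.989, 0.0], [0.0, -0.0, -1.0]]
wrist_force: [-0.0, 0.4, 0.6]
opening: 0.005
finger_force: 0.0
```

send_rows(
  moves=[
    [[0, 0, 0.05, 0, 1], [0, 0, 0.05, 0, 1], [0, 0, 0, 0, 1]],
  ],
)

```text
time: 8.4
eef_pos: [0.6169, 0.0623, 0.1932]
eef_rot: [[-0.989, 0.145, -0.001], [0.145, 0.989, 0.0], [0.001, -0.0, -1.0]]
wrist_force: [-0.6, 0.8, 0.1]
opening: 0.006
finger_force: 0.0
```

send_rows(
  moves=[
    [[0, 0, 0.05, 0, 1], [0, 0, 0.05, 0, 1], [0, 0, 0, 0, 1]],
  ],
)

```text
time: 8.78
eef_pos: [0.6172, 0.0624, 0.1905]
eef_rot: [[-0.989, 0.145, 0.0], [0.145, 0.989, -0.0], [-0.0, 0.0, -1.0]]
wrist_force: [-2.5, 1.1, 4.7]
opening: 0.004
finger_force: 2.2
```

send_rows(
  moves=[
    [[0, 0, 0.04, 0, 1], [0, 0, 0.03, 0, 1], [0, 0, 0, 0, 1]],
  ],
)

```text
time: 9.15
eef_pos: [0.6172, 0.0624, 0.1871]
eef_rot: [[-0.989, 0.145, 0.001], [0.145, 0.989, 0.0], [-0.001, 0.0, -1.0]]
wrist_force: [-0.3, 0.5, 1.3]
opening: 0.003
finger_force: 0.3
```

send_rows(
  moves=[
    [[0, 0, 0.04, 0, 1], [0, 0, 0.03, 0, 1], [0, 0, 0, 0, 1]],
  ],
)

```text
time: 9.52
eef_pos: [0.6168, 0.0623, 0.1834]
eef_rot: [[-0.989, 0.145, -0.001], [0.145, 0.989, 0.0], [0.001, -0.0, -1.0]]
wrist_force: [-0.3, -1.0, -0.1]
opening: 0.002
finger_force: 0.0
```

send_rows(
  moves=[
    [[0, 0, 0.03, 0, 1], [0, 0, 0.02, 0, 1], [0, 0, 0, 0, 1]],
  ],
)

```text
time: 9.9
eef_pos: [0.6171, 0.0624, 0.1818]
eef_rot: [[-0.989, 0.145, -0.0], [0.145, 0.989, 0.0], [0.0, -0.0, -1.0]]
wrist_force: [0.2, 0.4, 0.4]
opening: 0.006
finger_force: 0.0
```

send_rows(
  moves=[
    [[0, 0, 0.03, 0, 1], [0, 0, 0.02, 0, 1], [0, 0, 0, 0, 1]],
  ],
)

```text
time: 10.28
eef_pos: [0.617, 0.0623, 0.1798]
eef_rot: [[-0.989, 0.145, -0.0], [0.145, 0.989, -0.0], [0.0, -0.0, -1.0]]
wrist_force: [0.5, -0.1, -0.4]
opening: 0.006
finger_force: 0.0
```

```bash
python3 - <<'E'
from h import *
st()
w=capture('wrist')[:,:,::-1][90:330,180:380]
a=capture('side')[125:205,245:335,::-1]
c=np.hstack([cv2.resize(w,(400,480)),cv2.resize(a,(400,480),interpolation=cv2.INTER_CUBIC)])
cv2.imwrite('pics/c3.png',cv2.convertScaleAbs(c,alpha=1.8))
E
```

```text
t 10.28 case mm 52.5 -0.2 ztip 154.8 F [ 0.48 -0.02 -0.45] op 0.006010061988889337 R [-0.989  0.145  0.   ]
```

View pics/c3.png

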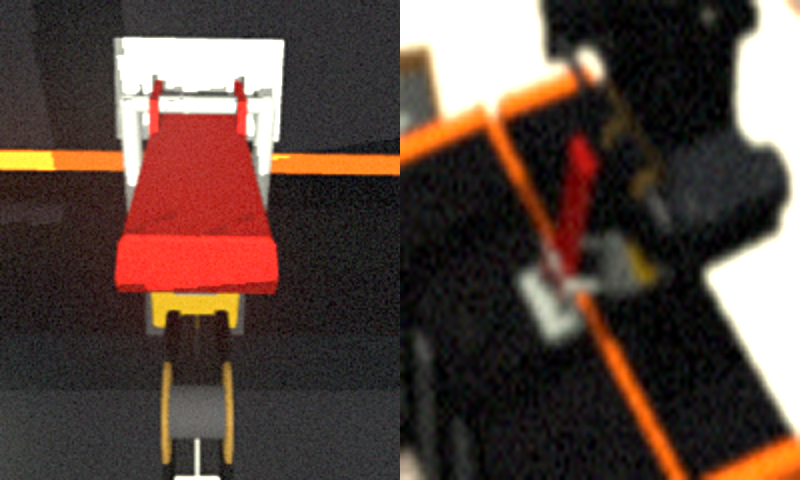

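The force peaked at about 5 N, then dropped away. The side view shows the tab down at the nose, with the loop about 0.37 rad below level, so the bar has snapped under. Now the lever.

send_rows(
  moves=[
    [[0, 0, -0.6, 0, 1], [0, 0, -0.6, 0, 1], [0, 0, -0.6, 0, 1], [0.5, 0, 0, 0, 1], [0.4, 0, 0, 0, 1]],
  ],
)

```text
time: 11.0
eef_pos: [0.5812, 0.0676, 0.2525]
eef_rot: [[-0.989, 0.146, 0.001], [0.146, 0.989, -0.0], [-0.001, 0.0, -1.0]]
wrist_force: [-0.1, 0.8, 1.0]
opening: 0.006
finger_force: 0.0
```

send_rows(
  moves=[
    [[0, 0, 0, 0, 1], [0.1, 0, 0, 0, 1], [0.1, 0, 0, 0, 1], [0, 0, 0, 0, 1]],
  ],
)

```text
time: 11.5
eef_pos: [0.5737, 0.0687, 0.252]
eef_rot: [[-0.989, 0.146, 0.0], [0.146, 0.989, -0.0], [-0.0, 0.0, -1.0]]
wrist_force: [0.1, 0.1, 0.6]
opening: 0.002
finger_force: 0.1
```

```bash
python3 -c "
from h import *
st()"
```

```text
t 11.5 case mm 8.7 -0.1 ztip 227.0 F [0.05 0.06 0.58] op 0.001786609349199613 R [-0.989  0.146 -0.   ]
```

send_rows(
  moves=[
    [[0.1, 0, 0, 0, 1], [0.1, 0, 0, 0, 1], [0.1, 0, 0, 0, 1], [0, 0, 0, 0, 1]],
  ],
)

```text
time: 12.0
eef_pos: [0.5613, 0.0706, 0.2519]
eef_rot: [[-0.989, 0.145, -0.0], [0.145, 0.989, -0.0], [0.0, -0.0, -1.0]]
wrist_force: [-0.1, -0.4, 0.2]
opening: 0.004
finger_force: 0.0
```

send_rows(
  moves=[
    [[0.1, 0, 0, 0, 1], [0.1, 0, 0, 0, 1], [0.07, 0, 0, 0, 1], [0, 0, 0, 0, 1]],
  ],
)

```text
time: 12.5
eef_pos: [0.5507, 0.0722, 0.2519]
eef_rot: [[-0.989, 0.145, -0.0], [0.145, 0.989, 0.0], [0.0, 0.0, -1.0]]
wrist_force: [1.3, 1.1, -0.1]
opening: 0.005
finger_force: 0.4
```

send_rows(
  moves=[
    [[0.1, 0, 0.02, 0, 1], [0.1, 0, 0.02, 0, 1], [0.1, 0, 0.02, 0, 1], [0, 0, 0, 0, 1]],
  ],
)

```text
time: 13.0
eef_pos: [0.5387, 0.074, 0.2495]
eef_rot: [[-0.989, 0.145, -0.0], [0.145, 0.989, 0.0], [0.0, 0.0, -1.0]]
wrist_force: [1.7, 1.2, 0.6]
opening: 0.008
finger_force: 0.6
```

send_rows(
  moves=[
    [[0.1, 0, 0.03, 0, 1], [0.1, 0, 0.04, 0, 1], [0.09, 0, 0.04, 0, 1], [0, 0, 0, 0, 1]],
  ],
)

```text
time: 13.5
eef_pos: [0.5271, 0.0756, 0.2449]
eef_rot: [[-0.989, 0.145, -0.001], [0.145, 0.989, -0.0], [0.001, -0.0, -1.0]]
wrist_force: [2.2, 1.5, 1.0]
opening: 0.003
finger_force: 0.6
```

```bash
python3 -c "
from h import *
st()"
```

```text
t 13.5 case mm -38.4 -0.1 ztip 219.9 F [1.99 1.82 1.04] op 0.0028087423701872224 R [-0.989  0.145  0.001]
```

Tracking well, and the load (about 2–3 N) suggests the loop is hooked.

send_rows(
  moves=[
    [[0.09, 0, 0.05, 0, 1], [0.09, 0, 0.06, 0, 1], [0.08, 0, 0.06, 0, 1], [0, 0, 0, 0, 1]],
  ],
)

```text
time: 14.0
eef_pos: [0.5168, 0.077, 0.2379]
eef_rot: [[-0.989, 0.145, -0.001], [0.145, 0.989, -0.0], [0.001, -0.0, -1.0]]
wrist_force: [0.6, 0.4, 1.2]
opening: 0.003
finger_force: 0.5
```

send_rows(
  moves=[
    [[0.08, 0, 0.07, 0, 1], [0.07, 0, 0.07, 0, 1], [0.07, 0, 0.08, 0, 1], [0, 0, 0, 0, 1]],
  ],
)

```text
time: 14.5
eef_pos: [0.508, 0.0783, 0.2289]
eef_rot: [[-0.989, 0.145, -0.001], [0.145, 0.989, -0.0], [0.001, -0.0, -1.0]]
wrist_force: [0.5, 0.4, -0.1]
opening: 0.004
finger_force: 0.2
```

```bash
python3 -c "
from h import *
st()"
```

```text
t 14.5 case mm -57.7 -0.3 ztip 203.9 F [ 0.48  0.51 -0.05] op 0.003566492859453031 R [-0.989  0.145  0.001]
```

The force is lower than I'd expect for a hooked loop, so I'll look before going on.

```bash
python3 - <<'E'
from h import *
st()
w=capture('wrist')[:,:,::-1][150:420,120:440]
a=capture('side')[125:205,245:335,::-1]
c=np.hstack([cv2.resize(w,(400,400)),cv2.resize(a,(400,400),interpolation=cv2.INTER_CUBIC)])
cv2.imwrite('pics/c4.png',cv2.convertScaleAbs(c,alpha=1.8))
E
```

```text
t 14.5 case mm -57.7 -0.3 ztip 203.9 F [ 0.48  0.51 -0.05] op 0.003566492859453031 R [-0.989  0.145  0.001]
```

View pics/c4.png

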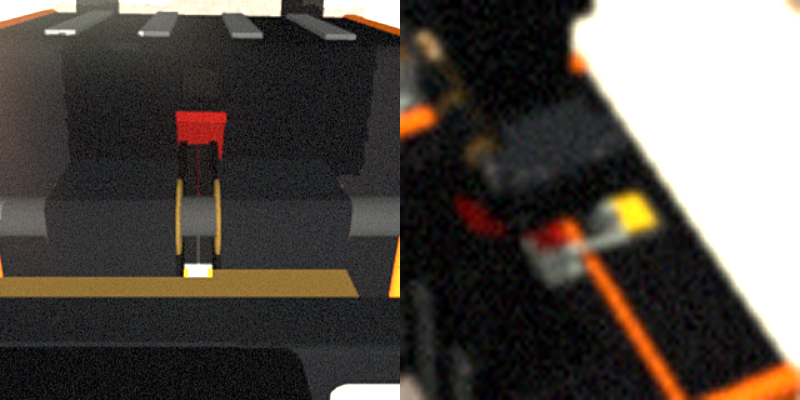

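```bash
python3 - <<'E'
from h import *
S=camera_params('side')
for n,X in(('hooked',(36.6,0,155.5)),('free',(22,0,216)),('ontop',(37,0,182))):
    q=o+xv*X[0]/1e3;print(n,proj(S,[*q,X[2]/1e3]))
h=cv2.cvtColor(capture('side'),cv2.COLOR_RGB2HSV);m=cv2.inRange(h,(22,120,90),(35,255,255))[140:190,270:320]
ys,xs=np.nonzero(m);print(len(xs),xs.mean()+270,ys.mean()+140)
E
```

```text
hooked (np.float64(296.422781275845), np.float64(167.7156802390972))
free (np.float64(292.63920815456595), np.float64(153.9865857052334))
ontop (np.float64(296.88632039777724), np.float64(161.0896852811606))
51 297.01960784313724 167.23529411764707
```

The tab's measured pixel (297.0,167.2) matches the hooked prediction (296.4,167.7). I'll keep pressing the lever down.

send_rows(
  moves=[
    [[0.06, 0, 0.07, 0, 1], [0.06, 0, 0.08, 0, 1], [0.06, 0, 0.08, 0, 1], [0, 0, 0, 0, 1]],
  ],
)

```text
time: 15.15
eef_pos: [0.501, 0.0794, 0.2198]
eef_rot: [[-0.989, 0.145, -0.001], [0.145, 0.989, -0.0], [0.001, -0.0, -1.0]]
wrist_force: [0.1, 0.7, -0.2]
opening: 0.009
finger_force: 0.1
```

send_rows(
  moves=[
    [[0.05, 0, 0.09, 0, 1], [0.04, 0, 0.09, 0, 1], [0.04, 0, 0.1, 0, 1], [0, 0, 0, 0, 1]],
  ],
)

```text
time: 15.65
eef_pos: [0.4958, 0.0802, 0.2084]
eef_rot: [[-0.989, 0.145, -0.001], [0.145, 0.989, 0.0], [0.001, -0.0, -1.0]]
wrist_force: [0.1, -0.6, -0.3]
opening: 0.006
finger_force: 0.0
```

send_rows(
  moves=[
    [[0.03, 0, 0.08, 0, 1], [0.02, 0, 0.08, 0, 1], [0.02, 0, 0.06, 0, 1], [0, 0, 0, 0, 1]],
  ],
)

```text
time: 16.15
eef_pos: [0.4933, 0.0805, 0.2]
eef_rot: [[-0.989, 0.145, -0.001], [0.145, 0.989, 0.0], [0.001, -0.0, -1.0]]
wrist_force: [-0.5, 0.7, 0.7]
opening: 0.001
finger_force: 0.0
```

```bash
python3 -c "
from h import *
st()"
```

```text
t 16.15 case mm -72.5 -0.2 ztip 175.0 F [-0.62  0.58  0.66] op 0.0011010517464471944 R [-0.989  0.145  0.001]
```

send_rows(
  moves=[
    [[0, 0, 0.06, 0, 1], [0, 0, 0.05, 0, 1], [0, 0, 0, 0, 1]],
  ],
)

```text
time: 16.52
eef_pos: [0.4937, 0.0805, 0.1963]
eef_rot: [[-0.989, 0.145, 0.0], [0.145, 0.989, -0.0], [-0.0, -0.0, -1.0]]
wrist_force: [-1.7, -0.2, 2.5]
opening: 0.005
finger_force: 1.8
```

send_rows(
  moves=[
    [[0, 0, 0.04, 0, 1], [0, 0, 0, 0, 1]],
  ],
)

```text
time: 16.77
eef_pos: [0.4938, 0.0805, 0.1961]
eef_rot: [[-0.989, 0.145, 0.001], [0.145, 0.989, -0.0], [-0.001, -0.0, -1.0]]
wrist_force: [-6.9, -0.5, 13.0]
opening: 0.004
finger_force: 6.4
```

The lever meets its hard stop at z = 171 mm, which is flat. I'll lift off, move well clear and check.

send_rows(
  moves=[
    [[0, 0, -0.1, 0, 1], [0, 0, -0.7, 0, 1], [0, 0, -0.9, 0, 1], [0, 0, -0.9, 0, 1], [0.8, 0, 0, 0, 1]],
  ],
)

```text
time: 17.4
eef_pos: [0.4642, 0.0849, 0.3016]
eef_rot: [[-0.989, 0.146, 0.006], [0.146, 0.989, 0.0], [-0.006, 0.001, -1.0]]
wrist_force: [-1.2, 0.2, -0.9]
opening: -0.001
finger_force: 0.0
```

send_rows(
  moves=[
    [[0.8, 0.6, 0, 0, 1], [0.8, 0.8, 0, 0, 1], [0.8, 0.8, 0, 0, 1], [0, 0.8, 0, 0, 1], [0, 0, 0, 0, 1]],
  ],
)

```text
time: 18.02
eef_pos: [0.3841, 0.2193, 0.2981]
eef_rot: [[-0.99, 0.142, -0.0], [0.142, 0.99, 0.0], [0.0, 0.0, -1.0]]
wrist_force: [0.2, -0.1, 0.5]
opening: 0.005
finger_force: 0.0
```

send_rows(
  moves=[
    [[0.5, 0.8, 0, 0, 1], [0.5, 0.8, 0, 0, 1], [0, 0.8, 0, 0, 1], [0, 0, 0, 0, 1], [0, 0, 0, 0, 1]],
  ],
)

```text
time: 18.65
eef_pos: [0.359, 0.3176, 0.2979]
eef_rot: [[-0.989, 0.146, -0.001], [0.146, 0.989, -0.001], [0.001, -0.001, -1.0]]
wrist_force: [0.1, 0.4, -0.5]
opening: 0.0
finger_force: 0.0
```

```bash
python3 look.py l2
```

```text
t 18.65 case mm -239.9 214.9 ztip 272.9 F [ 0.09  0.41 -0.53] op 0.0004333495067628041 R [-0.989  0.146  0.001]
```

View pics/l2.png

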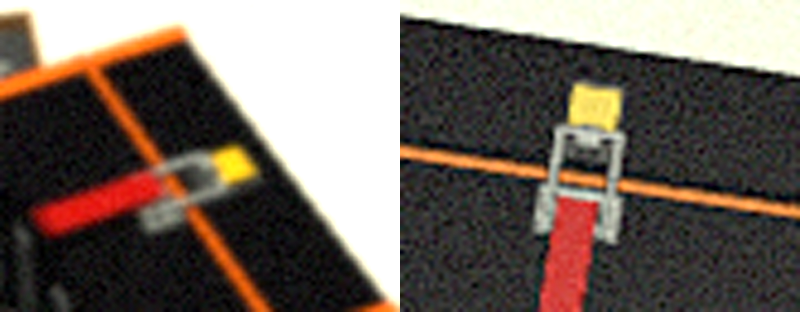

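The lever is flat, the loop is over the keeper with the bar just past the nose post, and the seam gap has closed. The robot is clear, so I'm handing in.

```bash
python3 -c "
from plant import close_job
print(close_job())"
```

```text
the job is handed in; nothing more can be done
None
```

The draw latch is closed: the lever is flat, the loop is hooked under the keeper's nose and the cover is drawn in. The arm is clear of everything, the highest force I read was about 15 N, and I handed the job in at about 19 s.

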